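# Tip a coffee sample tin onto the viewing board

## Task

Tip the sample tin with the green lid over the edge of the white viewing board, so that it comes to lie flat on the board with its bean window facing up, more than half its length on the board and roughly square to that edge. Tumble it over the edge rather than picking it up, and leave the red-lidded and blue-lidded tins standing where they are.

Things in the scene. Friction and masses are not known exactly. Their poses are not given: they have to be found in the camera images.
- tin_green: Silver-white metal box tin, green lid (top 18 mm); 55 deep (x), 70 wide (y), 115 high with lid; 0.2-0.45 kg, loose. Origin: centre of underside, z up. Bean window (black-framed) on its -x face, away from the board. Stands in the row, +x face 10-30 mm short of the board's edge. Pushed near its top along board +x it topples onto its +x face; lying there its upper side is 73 mm above the table.
- tin_red: Same tin as the green-lidded one (55 x 70 x 115 mm, same origin and axes, window on its -x face), but with a red lid. Stands on the table in the same row of three, in varying order, about 100 mm from centre to centre. To be left standing.
- tin_blue: Same tin as the green-lidded one (55 x 70 x 115 mm, same origin and axes, window on its -x face), but with a blue lid. Stands on the table in the same row of three, in varying order, about 100 mm from centre to centre. To be left standing.
- board: White flat board fixed on the black table, 240 (x) by 360 (y) by 18 mm thick, empty. Origin: centre of underside; z up. The edge to tip over is the long one at x = -120 mm, an upright 18 mm step. The tins stand on the table along it, within 6 degrees of square; tip along board +x, which points to the robot's left (world +y) within 15 degrees.

How it is judged:
By the outcome, as a careful person would: the job done as asked, in the order asked, and still so for the second after the job is handed in, with the robot touching nothing.
It also fails if it takes over 29 s, if anything falls off the work surface, if the arm or the gripper's body presses on something with over 40 N, if the wrist force passes 120 N, or if a joint passes its speed limit or range.

## Robot

A 6-joint arm with a two-finger parallel gripper is mounted at the origin on the work surface. World frame = base frame: x ahead of the robot, y to its left, z up, the work surface at z = 0. Lengths are in mm, angles in rad, forces in N, time in s.
With the tool pointing down it reaches from about 350 to 975 mm from the base axis. Payload 7.1 kg.
Tool frame: the origin (TCP) lies between the finger pads; the fingertips stand 14 mm ahead of it and the grasp point (between the pads) lies 5 mm behind it; z points along the fingers, y is the direction in which the jaws open and shut (so a half turn about z gives the same grasp; the last joint's range is limited). The gripper opens to 88 mm and grips with 3 to 60 N. Pads are 20 mm wide; open, the fingers measure 115 mm over their backs; the gripper's body (75 mm by 178 mm) begins 61 mm behind the grasp point.
Start: joints at [1.125, 0.423, 1.63, -0, 1.089, -0.019], TCP at [258.693, 568.931, 236.675] pointing down, gripper open.
Joint ranges: [-3, 3], [-0.9, 2.11], [0.09, 2.58], [-1.31, 4.45], [0.11, 2.69], [-2.54, 2.54]. Speed limits (rad/s): [2.39, 2.39, 3.01, 3.14, 3.14, 3.14].

## Interface

Orientations are given as a rotation vector (axis times angle).
In Python, from workcell import get_obs, get_image, calibration, close_job, regions_of, place_of gives the robot as it stands.
- The arm moves only by the tool move_arm, never from a script. Its argument "deltas" is a list of rows, each a list of 5 numbers: the closure in counts, from 0 (fully open) to 255 (shut), then the shift along the tool's x, y, z in m, then the turn about the tool's z in rad. In form: [[grip, x, y, z, roll], ...]. A call has 1 to 5 rows; each row is the pose to reach, as a shift and turn from the pose commanded when the call began, along the tool's axes at that moment; what a row does not reach only later rows make up. A row lasts 1/12 s, in which the tool goes at most 41.7 mm and 7.16 degrees, less where a joint would pass 70% of its speed; a pose out of reach is approached as far as the arm can. A call with a gripper value outside its range is refused whole. The fingers move at their own pace and stop on an object; the grip force is fixed at half the most. Time passes only in rows, so rows that repeat a pose let the fingers close. It gives the time, the measured TCP pose, the force and the opening at its end, in the units of the state.
- get_obs(): the state, without advancing time (a new reading comes with each control period).
- get_image(name): name is "side" or "top"; returns the picture (400x640x3 uint8, blue, green, red); there is no depth.
- calibration(name): a dict with "intrinsics" (3x3 intrinsics, pixels), "world_to_cam" (4x4, takes a point from world to camera coordinates). Camera axes: x right, y down, z forward; pixel columns grow to the right and rows downward; lengths in mm; the calibration is good to about 2 mm. A picture is of the moment at which its call begins. calibration takes no time and is no camera call.
- close_job(): hands the job in, once; it reports no verdict.
Trained networks look in the newest picture that a camera, given by its name, has taken for a name from the list of things; names that differ only in an ending like _2 or _b are one class to them, and where a whole thing is asked for, a point or a joint stands for the part that bears it (a point fixed in the world has none). Each returns a list of dicts, best first, with "conf" (0 to 1); they miss things now and then, are a little off and sometimes report something else, mostly with a low value. They report only what shows in the picture. A call takes as long as a camera call.
- regions_of(camera, name): "region" (400x640 bool, what is visible of it).
- place_of(camera, name): "location" ([x, y, z] in mm, in world coordinates, good to about 4 mm: a listed point, or the origin of a listed thing).
The state is a dict: "t": time; "qpos": joint angles; "qvel": joint speeds; "joint_torque": joint torques, N m; "ee_pos": TCP position; "orientation": TCP orientation; "ft_force": force on the tool from outside, world axes, zero at the start; "moment": the same for the moment, N m; "width": finger opening in mm.
Only numpy, scipy, OpenCV 4.12 (cv2) and the standard library are available. Lean on these libraries where they do the work, as an engineer would, in place of code of your own. Each camera call takes 0.05 s, during which the arm holds its last target.

## Working session

There is one attempt and no reset: what is moved stays moved. The work goes in short steps, Python scripts to look and compute and a tool call to move; the robot and the scene stay as the last step left them, time stands still between calls to the robot, and variables do not carry over. Pictures are saved under pics/ and viewed, and the job is handed in when it is done.

Besides the shell and the picture viewer there is one more tool, called after ">>>" as a command line: name --pt "numbers of a row" for each row, then --argument value for the rest. move_arm: Moves the arm, as the interface text tells. Its arguments: {"type":"object","properties":{"deltas":{"type":"array","items":{"type":"array","items":{"type":"number"}}}},"required":["deltas"]}

```bash
mkdir -p pics
python3 - <<'E'
from workcell import *
import cv2,numpy as np
for c in ("top","side"):
    cv2.imwrite(f"pics/{c}0.png",get_image(c))
    for n in ("tin_green","tin_red","tin_blue","board"):
        print(c,n,[(np.round(d["location"]),round(d["conf"],2)) for d in place_of(c,n)][:2])
o=get_obs();print(o["t"],o["ee_pos"],o["orientation"],o["width"],o["ft_force"])
E
```

```text
top tin_green [(array([ 699., -144.,    3.]), 0.65)]
top tin_red [(array([ 598., -142.,    4.]), 0.89)]
top tin_blue [(array([ 505., -176.,   -2.]), 0.9)]
top board [(array([570.,  10.,  -1.]), 0.6)]
side tin_green [(array([ 699., -145.,   -1.]), 0.74)]
side tin_red [(array([ 599., -146.,   -1.]), 0.73)]
side tin_blue [(array([ 503., -180.,   -3.]), 0.82)]
side board [(array([568.,  11.,   1.]), 0.84)]
0.5 [258.66531696 568.93003156 236.64882034] [-6.65298592e-01 -3.07033283e+00  5.41826938e-05] 87.9644255915572 [ 0.89114857  0.29735683 -0.04581172]
```

View pics/top0.png

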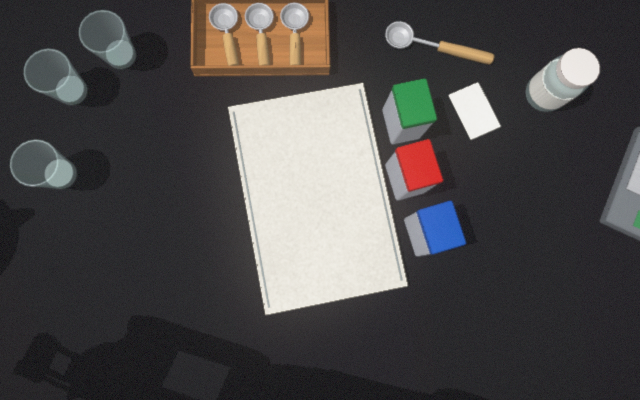

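View pics/side0.png

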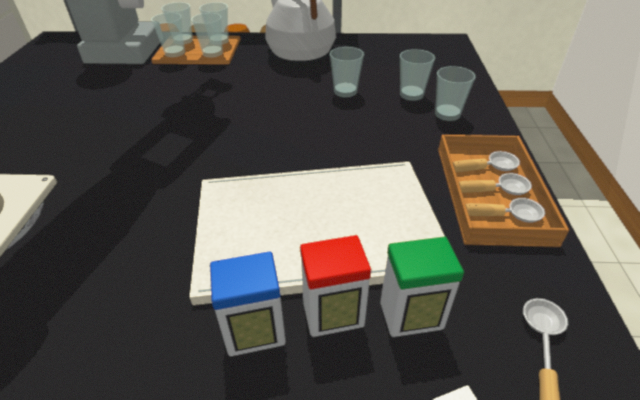

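The top view shows the green tin at the far end of the row (lid near px 413,102), with red at (420,165) and blue at (442,228). The board edge to tip over runs from (363,85) to (406,286), and the scoop and card lie beyond the green tin. Next I measure the board corners and the lid angles.

```bash
cat > h.py <<'E'
import numpy as np,cv2
from workcell import *
def unproj(c,px,z):
    k=calibration(c);K=np.array(k["intrinsics"]);T=np.array(k["world_to_cam"]);R=T[:3,:3];C=-R.T@T[:3,3]
    px=np.atleast_2d(px).astype(float)
    d=(R.T@np.linalg.inv(K)@np.c_[px,np.ones(len(px))].T).T
    return C+d*((z-C[2])/d[:,2])[:,None]
def lid(img,col):
    h=cv2.cvtColor(img,cv2.COLOR_BGR2HSV);H=h[...,0].astype(int)
    r={"green":(45,80),"red":(172,8),"blue":(100,130)}[col]
    m=((H>=r[0])&(H<=r[1])) if r[0]<r[1] else ((H>=r[0])|(H<=r[1]))
    return (m&(h[...,1]>120)&(h[...,2]>60)).astype(np.uint8)
def main(c,m):
    n,l,s,ce=cv2.connectedComponentsWithStats(m);i=1+np.argmax(s[1:,4]);return (l==i).astype(np.uint8)
E
python3 - <<'E'
from h import *
img=cv2.imread("pics/top0.png")
for c in("green","red","blue"):
    m=main("top",lid(img,c)); ct=cv2.findContours(m,0,2)[0][0][:,0]
    w=unproj("top",ct,115)[:,:2].astype(np.float32)
    print(c,cv2.minAreaRect(w))
g=cv2.cvtColor(img,cv2.COLOR_BGR2GRAY)
r=regions_of("top","board")[0]["region"].astype(np.uint8)
ct=max(cv2.findContours(r,0,2)[0],key=cv2.contourArea)[:,0]
print(cv2.minAreaRect(unproj("top",ct,18)[:,:2].astype(np.float32)))
print(unproj("top",[[363,85],[407,287],[266,314],[229,107]],18).round())
k=calibration("top");T=np.array(k["world_to_cam"]);print(-T[:3,:3].T@T[:3,3])
# nearby things
print("scoop",unproj("top",[[387,35],[412,35],[493,58],[450,92],[480,84],[498,124],[470,138]],5).round())
print("box",unproj("top",[[330,75],[329,0],[192,75]],30).round())
E
```

```text
green ((696.875, -143.16250610351562), (71.1519546508789, 56.908226013183594), 11.917279243469238)
red ((598.3619384765625, -145.7042236328125), (71.88665771484375, 58.03398513793945), 14.996561050415039)
blue ((501.91168212890625, -174.2896728515625), (71.2665023803711, 57.74066925048828), 15.012402534484863)
((570.923828125, 9.825820922851562), (362.0573425292969, 242.8578643798828), 9.772195816040039)
[[ 764.  -78.   18.]
 [ 412. -139.   18.]
 [ 374.   95.   18.]
 [ 726.  157.   18.]]
[433.77410295  39.90325794 861.93002807]
scoop [[ 864. -127.    5.]
 [ 864. -173.    5.]
 [ 819. -320.    5.]
 [ 755. -236.    5.]
 [ 769. -292.    5.]
 [ 694. -319.    5.]
 [ 669. -267.    5.]]
box [[778. -19.  30.]
 [919. -21.  30.]
 [780. 219.  30.]]
```

```bash
cat >> h.py <<'E'
from scipy.spatial.transform import Rotation as Ro
B=np.radians(9.8); N=np.array([-np.sin(B),np.cos(B)]); E=np.array([np.cos(B),np.sin(B)])
G=np.array([697.,-144.])
def delta(target,yaw=B):
    o=get_obs();R=Ro.from_rotvec(o["orientation"]).as_matrix()
    d=R.T@(np.array(target)-o["ee_pos"])/1000
    yw=np.arctan2(R[1,1],R[0,1]); a=(yaw-yw+np.pi/2)%np.pi-np.pi/2
    print("t",round(o["t"],2),"ee",o["ee_pos"].round(1),"delta",d.round(4),"roll",round(-a,4),"q",o["qpos"].round(2),"F",o["ft_force"].round(1),"w",round(o["width"],1))
E
python3 - <<'E'
from h import *
s=G-65*N;print(s);delta([*s,215])
E
```

```text
[ 708.06361745 -208.0515134 ]
t 0.55 ee [258.7 568.9 236.7] delta [-0.7307 -0.5212  0.0217] roll 0.973 q [ 1.12  0.42  1.63 -0.    1.09 -0.02] F [-0.4 -0.7 -0.7] w 87.7
```

>>> move_arm --pt "170 -0.73 -0.52 0.02 0.973" --pt "170 -0.73 -0.52 0.02 0.973" --pt "170 -0.73 -0.52 0.02 0.973" --pt "170 -0.73 -0.52 0.02 0.973" --pt "170 -0.73 -0.52 0.02 0.973"

```text
t: 0.97
ee_pos: [363.6, 387.1, 232.1]
orientation: [1.584, 2.713, 0.001]
ft_force: [0.5, 0.3, 0.4]
width: 57.9
```

```bash
python3 -c "
from h import *
delta([*(G-65*N),215])"
```

```text
t 0.97 ee [363.6 387.1 232.1] delta [-0.6876  0.0077  0.0171] roll 0.3424 q [ 0.79  0.29  1.84 -0.    1.01  0.28] F [0.5 0.3 0.4] w 57.9
```

>>> move_arm --pt "170 -0.688 0.008 0.017 0.342" --pt "170 -0.688 0.008 0.017 0.342" --pt "170 -0.688 0.008 0.017 0.342" --pt "170 -0.688 0.008 0.017 0.342" --pt "170 -0.688 0.008 0.017 0.342"

```text
t: 1.38
ee_pos: [469.3, 207.3, 227.2]
orientation: [2.017, 2.409, 0.001]
ft_force: [0.9, -0.0, -0.2]
width: 29.5
```

```bash
python3 -c "
from h import *
delta([*(G-65*N),215])"
```

```text
t 1.38 ee [469.3 207.3 227.2] delta [-0.4508  0.1621  0.0122] roll 0.0057 q [0.39 0.27 1.88 0.   0.99 0.22] F [ 0.9 -0.  -0.2] w 29.5
```

>>> move_arm --pt "170 -0.451 0.162 0.012 0.005" --pt "170 -0.451 0.162 0.012 0.005" --pt "170 -0.451 0.162 0.012 0.005" --pt "170 -0.451 0.162 0.012 0.005" --pt "170 -0.451 0.162 0.012 0.005"

```text
t: 1.8
ee_pos: [573.1, 26.5, 221.9]
orientation: [2.022, 2.404, 0.001]
ft_force: [0.5, 0.6, 0.4]
width: 29.3
```

```bash
python3 -c "
from h import *
delta([*(G-65*N),215])"
```

```text
t 1.8 ee [573.1  26.5 221.9] delta [-0.2541  0.0929  0.0069] roll 0.0008 q [ 0.03  0.37  1.76  0.    1.02 -0.15] F [0.5 0.6 0.4] w 29.3
```

>>> move_arm --pt "170 -0.254 0.093 0.007 0" --pt "170 -0.254 0.093 0.007 0" --pt "170 -0.254 0.093 0.007 0" --pt "170 -0.254 0.093 0.007 0" --pt "170 -0.254 0.093 0.007 0"

```text
t: 2.22
ee_pos: [677.0, -154.0, 216.3]
orientation: [2.023, 2.404, 0.0]
ft_force: [0.6, -0.3, -0.0]
width: 29.4
```

```bash
python3 -c "
from h import *
delta([*(G-65*N),215])"
```

```text
t 2.22 ee [ 677.  -154.   216.3] delta [-0.0586  0.0213  0.0013] roll 0.0007 q [-0.24  0.55  1.48  0.    1.12 -0.41] F [ 0.6 -0.3 -0. ] w 29.4
```

>>> move_arm --pt "170 -0.04 0.015 0 0" --pt "170 -0.0586 0.0213 0.02 0" --pt "170 -0.0586 0.0213 0.05 0" --pt "170 -0.0586 0.0213 0.08 0" --pt "170 -0.0586 0.0213 0.11 0"

```text
t: 2.63
ee_pos: [707.5, -206.9, 105.1]
orientation: [2.023, 2.402, 0.0]
ft_force: [-0.7, 0.1, -1.0]
width: 29.1
```

```bash
python3 -c "
from h import *
delta([*(G-65*N),106])
for c in ('side','top'): cv2.imwrite(f'pics/{c}1.png',get_image(c))"
```

```text
t 2.63 ee [ 707.5 -206.9  105.1] delta [-0.0012  0.0004 -0.0009] roll -0.0002 q [-0.3   0.73  1.43  0.    0.99 -0.47] F [-0.7  0.1 -1. ] w 29.1
```

View pics/side1.png

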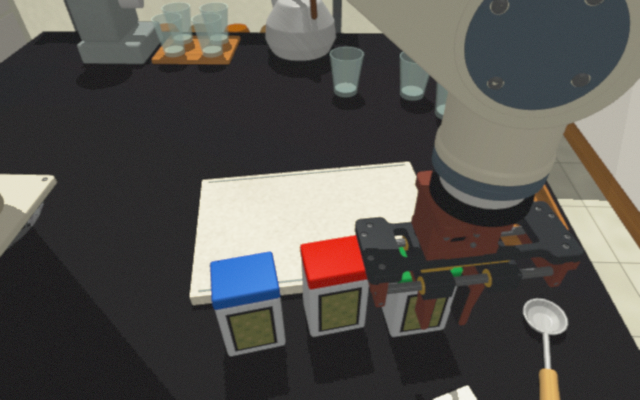

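View pics/top1.png

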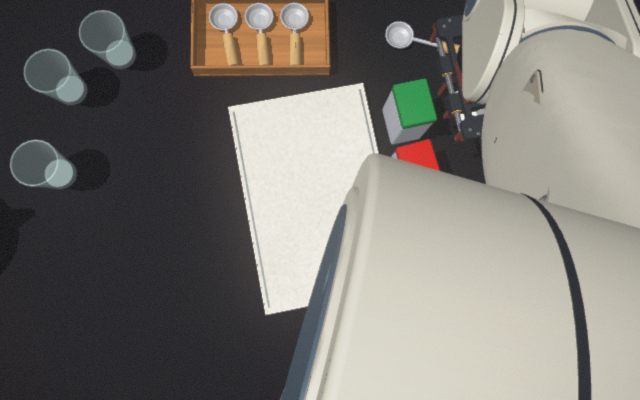

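Run:
```python
from h import *
k=calibration("side");K=np.array(k["intrinsics"]);T=np.array(k["world_to_cam"])
p0=np.array([707.5,-206.9])
for u,z in((-89,162),(89,162),(-57,100),(-28,91),(-15,91),(15,91),(28,91)):
    p=T@[*(p0+u*E),z,1];q=K@p[:3];print(u,z,(q[:2]/q[2]).round())
e=G-p0;print(e@E,e@N)
```

```text
-89 162 [357. 284.]
89 162 [543. 264.]
-57 100 [385. 319.]
-28 91 [412. 320.]
-15 91 [424. 319.]
15 91 [452. 315.]
28 91 [464. 314.]
0.35939456346680276 63.76935655585488
```

>>> move_arm --pt "170 0.01 0 -0.005 0" --pt "170 0.02 0 -0.005 0" --pt "170 0.027 0 -0.005 0" --pt "170 0.034 0 -0.005 0" --pt "170 0.041 0 -0.005 0"

```text
t: 3.15
ee_pos: [701.4, -164.8, 113.6]
orientation: [2.019, 2.402, 0.002]
ft_force: [-0.6, -1.5, 1.6]
width: 29.2
```

```bash
python3 -c "
from h import *
delta([*(G-20*N),110])
for c in ('side','top'): cv2.imwrite(f'pics/{c}2.png',get_image(c))
cv2.imwrite('pics/c2.png',np.hstack([cv2.resize(cv2.imread('pics/side2.png')[150:400,180:580],None,fx=1,fy=1),cv2.imread('pics/top2.png')[0:250,220:620]]))"
```

```text
t 3.15 ee [ 701.4 -164.8  113.6] delta [ 0.0012 -0.0008  0.0036] roll 0.0017 q [-0.25  0.7   1.47 -0.    0.97 -0.42] F [-0.6 -1.5  1.6] w 29.2
```

View pics/c2.png

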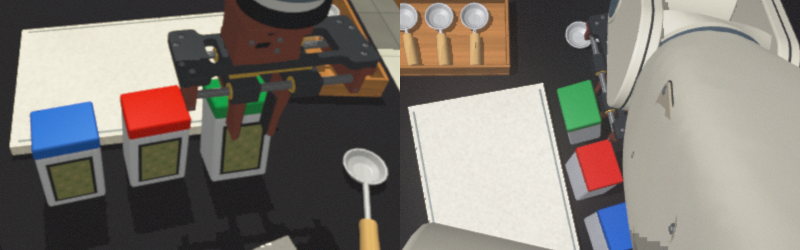

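The green tin has moved or is starting to tilt, with a contact force of about 1.5 N. Red and blue are undisturbed. I continue the push.

>>> move_arm --pt "170 0.008 0 0 0" --pt "170 0.016 0 0 0" --pt "170 0.023 0 0 0"

```text
t: 3.5
ee_pos: [696.0, -142.0, 111.1]
orientation: [-2.022, -2.403, 0.0]
ft_force: [0.6, 0.4, 0.5]
width: 29.3
```

```bash
cat > snap.sh <<'E'
python3 -c "
from h import *
delta([*(G-0*N),110])
for c in ('side','top'): cv2.imwrite(f'pics/{c}$1.png',get_image(c))
cv2.imwrite('pics/c$1.png',np.hstack([cv2.imread('pics/side$1.png')[150:400,180:580],cv2.imread('pics/top$1.png')[0:250,220:620]]))"
E
bash snap.sh 3
```

```text
t 3.5 ee [ 696.  -142.   111.1] delta [-0.0021  0.0007  0.0011] roll 0.0007 q [-0.22  0.69  1.49  0.    0.96 -0.39] F [0.6 0.4 0.5] w 29.3
```

View pics/c3.png

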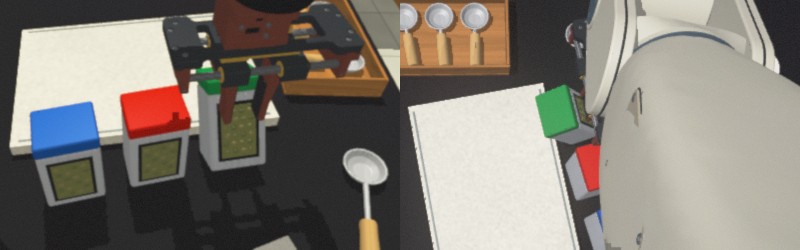

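The tin is now tilted with its lid over the board edge. The small dark patch on the red lid is the gripper's shadow. I keep pushing.

>>> move_arm --pt "170 0.008 0 0 0" --pt "170 0.016 0 0 0" --pt "170 0.022 0 0 0"

```text
t: 3.85
ee_pos: [692.3, -120.4, 111.1]
orientation: [-2.022, -2.404, 0.0]
ft_force: [-0.1, -0.0, -0.1]
width: 29.1
```

```bash
bash snap.sh 4
```

```text
t 3.85 ee [ 692.3 -120.4  111.1] delta [-0.0241  0.0006  0.0011] roll 0.0009 q [-0.19  0.68  1.51  0.    0.95 -0.36] F [-0.1 -0.  -0.1] w 29.1
```

View pics/c4.png

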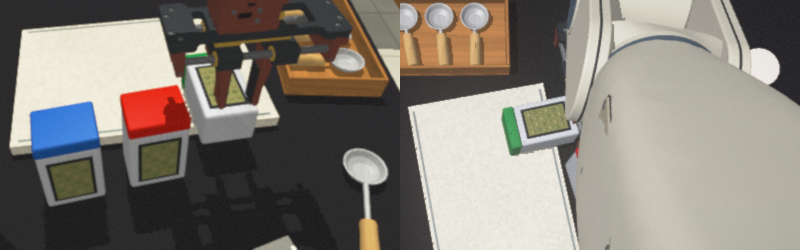

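The tin has toppled onto the board with its window up. I lift clear and back the arm away so I can check it.

>>> move_arm --pt "170 0 0 -0.03 0" --pt "170 0 0 -0.07 0" --pt "170 0 0 -0.11 0" --pt "170 0.02 0 -0.13 0" --pt "170 0.06 0 -0.13 0"

```text
t: 4.37
ee_pos: [686.0, -65.5, 248.0]
orientation: [2.021, 2.392, 0.008]
ft_force: [0.9, -0.1, 0.1]
width: 28.8
```

>>> move_arm --pt "170 0.04 0 0 0" --pt "170 0.08 0 0 0" --pt "170 0.12 0 0 0" --pt "170 0.16 0 0 0" --pt "170 0.2 0 0 0"

```text
t: 4.78
ee_pos: [647.6, 136.5, 241.5]
orientation: [2.023, 2.403, 0.0]
ft_force: [1.1, 0.5, -0.1]
width: 29.4
```

>>> move_arm --pt "170 0.04 0 0 0" --pt "170 0.08 0 0 0" --pt "170 0.12 0 0 0" --pt "170 0.16 0 0 0" --pt "170 0.2 0 0 0"

```text
t: 5.2
ee_pos: [613.3, 333.7, 241.4]
orientation: [2.022, 2.404, 0.0]
ft_force: [1.5, -0.1, -0.9]
width: 29.1
```

```bash
bash snap.sh 5
python3 - <<'E'
from h import *
img=cv2.imread("pics/top5.png")
for n in("tin_green","tin_red","tin_blue"):
  for c in("top","side"):
    d=place_of(c,n);print(n,c,d and (d[0]["location"].round() if hasattr(d[0]["location"],'round') else d[0]["location"]),d and d[0]["conf"])
r=regions_of("top","tin_green")[0]["region"].astype(np.uint8)
ct=max(cv2.findContours(r,0,2)[0],key=cv2.contourArea)[:,0]
q=cv2.minAreaRect(unproj("top",ct,73)[:,:2].astype(np.float32));print(q)
b=cv2.boxPoints(q)-np.array([591.4,-108.4]);print("along n",(b@N).round())
for c in("red","blue"):
    m=main("top",lid(img,c));ct=cv2.findContours(m,0,2)[0][0][:,0];print(c,cv2.minAreaRect(unproj("top",ct,115)[:,:2].astype(np.float32)))
E
```

```text
t 5.2 ee [613.3 333.7 241.4] delta [-0.485   0.0007  0.1315] roll 0.0009 q [ 0.48  0.53  1.45 -0.    1.17  0.31] F [ 1.5 -0.1 -0.9] w 29.1
tin_green top [691.5, -121.6, 49.3] 0.57
tin_green side [693.2, -121.7, 47.3] 0.61
tin_red top [599.0, -143.3, 1.8] 0.65
tin_red side [600.8, -147.5, 1.4] 0.89
tin_blue top [503.7, -176.4, 1.9] 0.74
tin_blue side [499.4, -177.2, -4.4] 0.61
((502.7811279296875, -174.44325256347656), (75.33746337890625, 85.90361022949219), 16.448753356933594)
along n [-12. -97. -88.  -3.]
red ((597.9635009765625, -145.8199005126953), (72.30958557128906, 58.05127716064453), 14.996561050415039)
blue ((501.9836730957031, -174.52255249023438), (71.33883666992188, 58.22867202758789), 15.007408142089844)
```

View pics/c5.png

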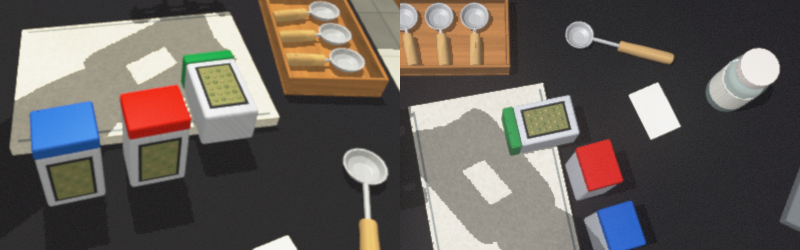

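Run:
```python
from h import *
img=cv2.imread("pics/top5.png")
cv2.imwrite("pics/z5.png",cv2.resize(img[80:170,310:410],None,fx=6,fy=6,interpolation=cv2.INTER_CUBIC))
```

```text
(no output)
```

View pics/z5.png

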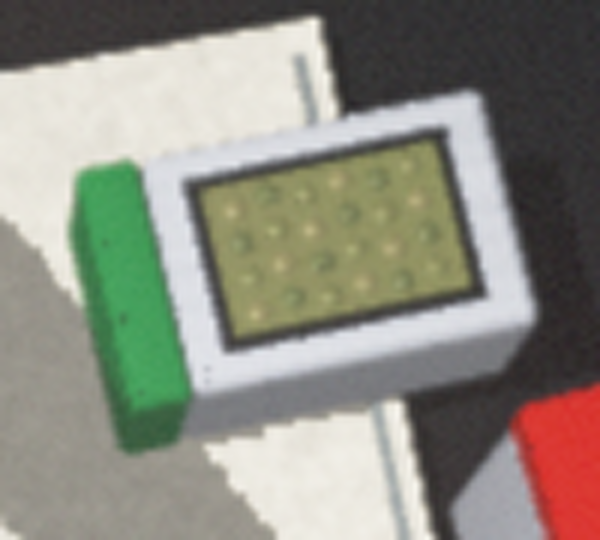

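Run:
```python
from h import *
z=np.array([[145,162],[478,92],[537,318],[190,395]])/6+[310,80]
w=unproj("top",z,73)[:,:2]; print(w.round())
for a,b in((1,0),(2,3)): d=w[b]-w[a];print(np.linalg.norm(d).round(),"angle vs n",np.degrees(np.arctan2(d@E,d@N)).round(1))
print(((w-[591.4,-108.4])@N).round(), "edges", np.degrees(np.arctan2(*( (w[1]-w[2])[::-1]))).round(1))
```

```text
[[ 706.  -22.]
 [ 725. -114.]
 [ 660. -127.]
 [ 640.  -32.]]
94.0 angle vs n -1.8
97.0 angle vs n -2.2
[ 66. -28. -30.  67.] edges 11.7
```

```bash
python3 -c "
from workcell import *
print(get_obs()['t'],get_obs()['ft_force']);print(close_job())"
```

```text
5.65 [ 0.43522871 -0.06412317 -0.1484355 ]
the job is handed in; nothing more can be done
None
```

The green-lidded tin now lies flat on the board with its bean window facing up. I tipped it over the edge by pushing near its lid with the half-closed fingers along board +x, then lifted clear. The job was handed in at about 5.7 s.

**Last checks:**
- **Position:** about 29 mm of its 115 mm length hangs off the board, so about 86 mm is on it. It is about 2° off square to the edge.
- **Flatness:** assuming its upper side is at 73 mm, the visible body measures 94–97 mm long, against the 97 mm expected. The detector put its origin at 47–49 mm high, against 45.5 mm expected.
- **Other tins:** the red and blue tins are still standing, and their lids measure within 0.5 mm of where they started.
- **Forces:** the readings I took showed about 2 N at most, and the arm was touching nothing when I handed in.

**One check disagreed:** in the final picture, `regions_of` marked the blue tin when asked for the green one. I discarded that and measured the green tin's corners directly from the picture.

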